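# Add a cereal packet to the ratchet rack

### The job

Add the loose cereal packet to the row in the adjustable rack: hold down the release button on the sliding jaw and push the jaw right back along its bar, push the packet that stands in front of the rack straight in beside the other one until its back meets the bar, then push the jaw up to it again so that both packets stand snug and upright between the jaws, not crushed. Only press and push with the fingertips or the outside of the fingers: pick nothing up, tip nothing over, and leave the salt shaker, pepper mill and spice jar where they are.

Things in the scene. Friction and masses are not known exactly. Their poses are not given: they have to be found in the camera images.
- rack: Packet rack fixed to the worktop: wooden fixed end, slotted ratchet bar, sliding jaw. Origin on the worktop (z = 0) under the bar's middle line, in the plane of the fixed end's inner face. +y: along the bar from the fixed end to the far post, the way the jaw opens; +x: away from the open front; z up. Packets stand on the bare worktop between the jaws, backs against the bar's front plane x = -12 mm.
- fixed_end (a point): Centre of the fixed end's inner face (rack x -48 mm, y 0, 50 mm above the worktop). The fixed end spans rack x -85 to +19 mm, y -12 to 0 mm, 96 mm high, on a 10 mm thick foot that reaches to y = -34 mm.
- bar_end (a point): Top of the far post that ends the bar, 82 mm above the worktop (rack x 0, y 224 mm; post 40 x 16 mm). The bar runs from the fixed end to it: x -12 to +12 mm, height 62 to 72 mm, with a plain guide rod below it at height 16 to 28 mm.
- jaw (a joint): Sliding jaw along rack +y, m; clear width between the jaw faces = 60 mm + this. -0.014 nearest the fixed end, 0.085 fully back. The ratchet (6 mm pitch) blocks + motion unless the release is held down, then it slides with about 2 N; in the - direction it clicks along with up to 10 N, release untouched, and stays where it is left.
- release (a joint): Travel of the release button, m: 0 up (ratchet locked), 0.008 fully pressed; the ratchet is free beyond 0.004. The spring takes about 1 N to start and 3.5 N at full travel; let go, it comes up again.
- release_top (a point): Centre of the top of the black release button on the jaw's carriage, 30 mm (rack x) by 34 mm (rack y), level. Pressed straight down; top 100 mm above the worktop when up, 92 mm when down. It rides with the jaw; its centre is 25 mm to +y of the jaw's inner face, over the bar.
- thumb_stop (a point): In the middle of the upright aluminium block on the jaw beside the button (+y side), 115 mm above the worktop, block top 128 mm, 36 mm (rack x) by 16 mm (rack y). Its face to the button, 8 mm from this point, is what a fingertip on the button pushes to open the jaw; the opposite face, also 8 mm off, is pushed to close it. The carriage under it (85 mm high) ends level with that face.
- jaw_face (a point): Centre of the sliding jaw's inner face, 50 mm above the worktop, 48 mm in front of the bar's middle line. The jaw's upright plate is 12 mm thick (to +y), rack x -85 to -10 mm, height 6 to 92 mm.
- loose_packet_mid (a point): Middle, 57 mm above the underside, of the loose cereal packet standing on the worktop in front of the rack. Own x: its 46 mm thickness (roughly along the bar); own y: its 79 mm width (roughly along rack x); 117 mm high, about 0.3 kg. Fully in, it lies 51 to 52 mm in front of the bar's middle line. Friction about 0.6: pushed higher than 50 mm above the worktop it may tip.
- row_packet_mid (a point): Middle, 57 mm above the underside, of the cereal packet already standing in the rack beside the fixed end: same axes, 46 mm thick, 69 mm wide, 121 mm high, about 0.3 kg.
- loose_packet: The loose packet itself; origin at the centre of its underside, axes as above.
- row_packet: The packet already in the rack; origin at the centre of its underside, axes as above.
- salt_shaker: Salt shaker, 44 mm wide, 90 mm high, beside the rack; origin at the centre of its underside. Leave alone.
- pepper_mill: Wooden pepper mill, 58 mm wide, 150 mm high, beside the rack; origin at the centre of its underside. Leave alone.
- spice_jar: Spice jar, 42 mm wide, 96 mm high, beyond the rack's far post; origin at the centre of its underside. Leave alone.
Mind the look-alikes: they are no part of the job. What is shaped like the loose_packet but blue or red is not meant.

How it is judged:
On the way, in this order (a step that is already met when the one before it is completed fails the run):
1. the release button is pressed down (value of joint release above 0.004 m), for 0.1 s.
2. the jaw is pushed right back along its bar (within 15 mm of its stop) (value of joint jaw above 0.07 m), for 0.1 s.
3. the loose packet stands in the row, its back within about 11 mm of the bar (x of loose_packet_mid in the frame of rack between -0.063 and -0.044 m and y of loose_packet_mid in the frame of rack between 0.06 and 0.125 m and angle between loose_packet_mid's own z axis and vertical below 0.1 rad), for 0.1 s.
At the end, for the whole second after the job is handed in: Both packets stand upright, square (7 degrees) and at rest between the jaws, backs within about 11 mm (loose one) and 16 mm (row one) of the bar; clear width under 102 mm, so at most 10 mm of slack over the two 46 mm packets; release let go; bystanders unmoved (all of step 3 and value of joint jaw below 0.042 m and value of joint release below 0.0045 m and angle between the x axis of each of loose_packet, row_packet and the y axis of rack, either way round below 0.12 rad and x of row_packet_mid in the frame of rack above -0.063 m and y of row_packet_mid in the frame of rack below 0.04 m and angle between row_packet_mid's own z axis and vertical below 0.1 rad and linear speed of each of loose_packet, row_packet below 0.02 m/s); the robot touches nothing.
It fails at once if a packet is lifted (height (world z) of any of loose_packet_mid, row_packet_mid above 0.077 m).
It fails at once if a packet is tipped over (angle between any of loose_packet_mid, row_packet_mid's own z axis and vertical above 0.5 rad).
It fails at once if a packet is crushed by the jaw (over 80 N) (contact force between jaw and loose_packet above 80 N).
It fails at once if the salt shaker, pepper mill or spice jar is moved by more than 25 mm or tipped (distance of any of salt_shaker, pepper_mill, spice_jar from where it was at the start of the episode above 0.025 m or angle between any of salt_shaker, pepper_mill, spice_jar's own z axis and vertical above 0.4 rad).
It also fails if it takes over 48 s, if anything falls off the work surface, if the arm or the gripper's body presses on something with over 40 N, if the wrist force passes 120 N, or if a joint passes its speed limit or range.

### The arm

A 6-joint arm with a two-finger parallel gripper is mounted at the origin on a cart in front of the work surface, level with it; the furniture and walls round the work are solid. World frame = base frame: x ahead of the robot, y to its left, z up, the work surface at z = 0. Lengths are in m, angles in rad, forces in N, time in s.
With the tool pointing down it reaches from about 0.425 to 0.95 m from the base axis. Payload 14.7 kg.
Tool frame: the origin (TCP) lies midway between the tips of the shut fingers; the grasp point (between the pads) lies 19 mm behind it (manip.grip_depth is the distance from the TCP to the grasp point, in m); z points along the fingers, y is the line along which they close (so a half turn about z gives the same grasp; the last joint's range is limited). The gripper opens to 85 mm and grips with 20 to 120 N. Pads are 22 mm wide; open, the fingers measure 114 mm over their backs; the gripper's body (76 mm by 85 mm) begins 54 mm behind the grasp point. The pads swing forward as they close: fully open they stand 13 mm farther back than shut.
Start: joints at [-1.246, 0.48, 1.596, -0, 1.065, -0.047], TCP at [0.236, -0.606, 0.231] pointing down, gripper open.
Joint ranges: [-2.75, 2.75], [-0.82, 2.05], [0.23, 2.67], [-1.56, 4.7], [0.09, 2.69], [-2.92, 2.92]. Speed limits (rad/s): [1.89, 1.89, 2.39, 3.01, 3.01, 3.01].

### API

Orientations are given as a unit quaternion [w, x, y, z].
In Python, from workcell import manip gives the robot as it stands.
- The arm moves only by the shell command python3 -m inch 'ROWS' [FORCE]. ROWS is JSON, a list of rows, each an object with "translation": the shift along the tool's x, y, z in mm, a list of three; "turn": the turn, a rotation vector about the tool's x, y, z in rad, a list of three; "fingers": the finger opening in mm, from 0 to 85.4. A call has exactly 5 rows; each row shifts and turns the commanded pose from where the row before left it, along the tool's axes as they then stand; what a row does not reach is not made up. A row lasts 1/10 s, in which the tool goes at most 50 mm and 8.59 degrees, less where a joint would pass 70% of its speed; a pose out of reach is approached as far as the arm can. A call is refused whole if a number of a shift passes 50 or a number of a turn 0.15, either way. A call with a gripper value outside its range is refused whole. The fingers move at their own pace and stop on an object; FORCE is the grip in N (left out, the last holds). Time passes only in rows, so rows that do not move let the fingers close, or fill a call up. It gives the time, the measured TCP pose, the force, the opening and the grip force at its end, in the units of the state.
- manip.observe(): the state, without advancing time (a new reading comes with each control period).
- manip.camera(name): name is "scene" or "top"; returns a dict with "color" (400x640x3 uint8, blue, green, red), "camera_matrix" (3x3 intrinsics, pixels), "world_from_camera" (4x4, takes a point from camera to world coordinates). Camera axes: x right, y up, looking along -z (the intrinsics and any distortion apply to the point x, -y, -z); pixel columns grow to the right and rows downward; lengths in m; the calibration is good to about 2 mm. A picture is of the moment at which its call begins. There is no depth.
- manip.hand_in(): hands the job in; it is judged then, once.
The state is a dict: "time_s": time; "qpos": joint angles; "qd": joint speeds; "joint_torque": joint torques, N m; "position": TCP position; "tool_rot": TCP orientation; "force": force on the tool from outside, world axes, zero at the start; "moment": the same for the moment, N m; "finger_gap": opening from 0.0 (shut) to 1.0 (fully open); "grip_force": force on a finger pad.
Only numpy, scipy, OpenCV 4.12 (cv2) and the standard library are available. Lean on these libraries where they do the work, as an engineer would, in place of code of your own. Each camera call takes 0.05 s, during which the arm holds its last target. There are 200 camera calls.

## Working session

There is one attempt and no reset: what is moved stays moved. The work goes in short steps, Python scripts to look and compute and a shell command to move; the robot and the scene stay as the last step left them, time stands still between calls to the robot, and variables do not carry over. Pictures are saved under pics/ and viewed, at most 10 in all, crops included, and the job is handed in when it is done.

```bash
mkdir -p pics; ls; python3 - <<'E'
from workcell import manip
import cv2,numpy as np,pickle
o=manip.observe();print(o['time_s'],o['position'],o['tool_rot'],o['finger_gap'])
D={}
for n in('scene','top'):
    c=manip.camera(n);D[n]=c;cv2.imwrite(f'pics/{n}0.png',c['color']);print(n,c['camera_matrix'],c['world_from_camera'])
pickle.dump(D,open('c0.pkl','wb'))
E
```

```text
pics
0.0 [ 0.23602062 -0.60517764  0.2306479 ] [-6.08542263e-04  9.82769514e-01  1.84834261e-01 -8.73204810e-05] 0.9980022630282029
scene [[390.86338197   0.         321.70435197]
 [  0.         390.86338197 200.13386018]
 [  0.           0.           1.        ]] [[ 0.84310081  0.24980606 -0.47621209  0.08517731]
 [-0.5375047   0.41851146 -0.73207708 -0.62008333]
 [ 0.01642293  0.87318102  0.48711929  0.5314245 ]
 [ 0.          0.          0.          1.        ]]
top [[377.65383188   0.         318.74549762]
 [  0.         377.65383188 196.97566843]
 [  0.           0.           1.        ]] [[-0.01183962  0.98215209 -0.18771549  0.34721958]
 [-0.99946196 -0.00588107  0.03226769  0.03115852]
 [ 0.03058781  0.18799652  0.98169328  1.03639667]
 [ 0.          0.          0.          1.        ]]
```

View pics/scene0.png

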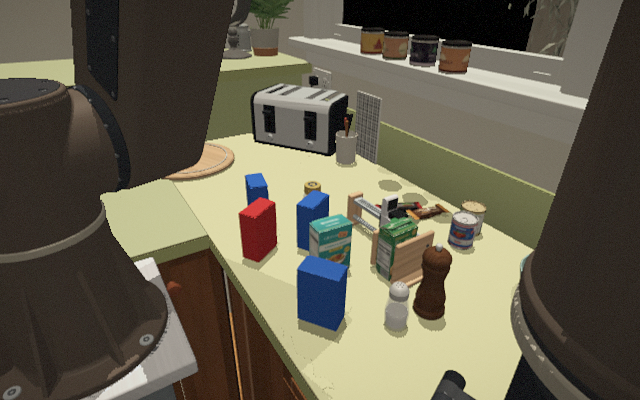

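View pics/top0.png

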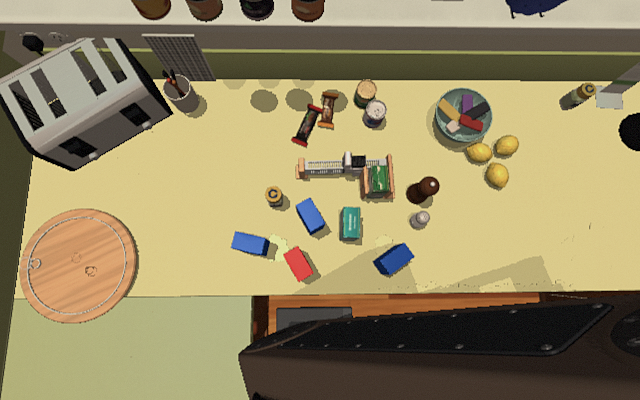

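Top view: the rack runs from its wooden fixed end (392,175) left to the far post (301,168), with the jaw and button at about (353,160). The row packet (green) is at (378,178).

Candidates for the loose packet are teal (350,222), blue (310,216), blue (250,243), blue (393,259) and red (298,263). I choose teal (350,222): it is neither blue nor red and stands in front of the rack's gap. Next I check it in a close crop.

```bash
cat > h.py <<'E'
import numpy as np,cv2,pickle
def ray(c,p):
    K=c['camera_matrix'];T=c['world_from_camera']
    v=np.linalg.inv(K)@[p[0],p[1],1]; d=T[:3,:3]@[v[0],-v[1],-v[2]]
    return T[:3,3],d
def onz(c,p,z):
    o,d=ray(c,p);return (o+d*(z-o[2])/d[2])
def px(c,P):
    T=c['world_from_camera'];q=T[:3,:3].T@(np.array(P)-T[:3,3]);q=c['camera_matrix']@[q[0],-q[1],-q[2]];return q[:2]/q[2]
E
python3 - <<'E'
from h import *
D=pickle.load(open('c0.pkl','rb'))
a=D['top']['color'][135:255,285:445];cv2.imwrite('pics/tcrop.png',cv2.resize(a,None,fx=5,fy=5,interpolation=cv2.INTER_CUBIC))
b=D['scene']['color'][180:300,300:460];cv2.imwrite('pics/scrop.png',cv2.resize(b,None,fx=5,fy=5,interpolation=cv2.INTER_CUBIC))
E
```

```text
(no output)
```

View pics/tcrop.png

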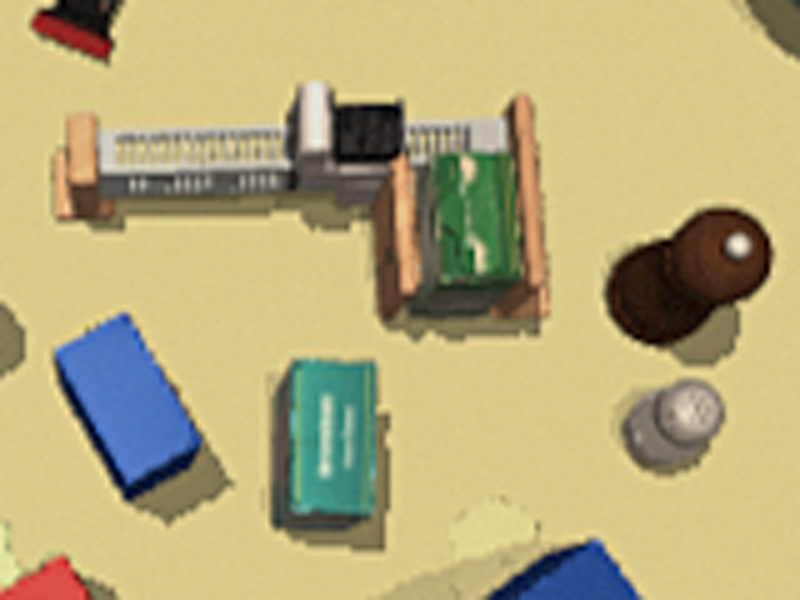

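View pics/scrop.png

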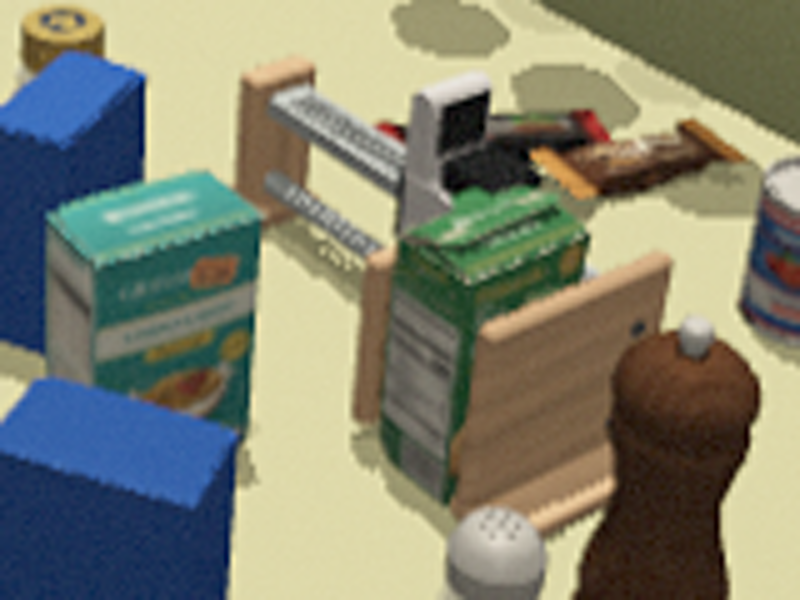

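The crop confirms the teal packet, top corners at crop (293,360)–(373,515), standing in front of the gap. The button is at crop (368,133), the thumb block top at (314,120), the post top at (82,153) and the fixed end top strip from (524,95) to (537,305).

```bash
cat > m.py <<'E'
from h import *
def toppoly(c,h0,h1,box,smin=90,vmin=0):
    x0,y0,x1,y1=box
    hsv=cv2.cvtColor(c['color'],cv2.COLOR_BGR2HSV);m=cv2.inRange(hsv,(h0,smin,vmin),(h1,255,255))
    k=np.zeros_like(m);k[y0:y1,x0:x1]=m[y0:y1,x0:x1]
    k=cv2.morphologyEx(k,cv2.MORPH_CLOSE,np.ones((3,3)))
    cs,_=cv2.findContours(k,0,2);q=max(cs,key=cv2.contourArea);return q[:,0,:].astype(float)
def rect(c,q,z):
    P=np.array([onz(c,p,z)[:2] for p in q]);(cx,cy),(w,h),a=cv2.minAreaRect((P*1000).astype(np.float32))
    b=cv2.boxPoints(((cx,cy),(w,h),a));e=b[1]-b[0];f=b[2]-b[1];l=e if np.hypot(*e)>np.hypot(*f) else f
    ang=np.degrees(np.arctan2(l[1],l[0]));ang=(ang+90)%180-90
    return (cx,cy),(w,h),ang
E
python3 - <<'E'
from m import *
D=pickle.load(open('c0.pkl','rb'));c=D['top']
f=lambda x,y:(x/5+285-.4,y/5+135-.4)
hsv=cv2.cvtColor(c['color'],cv2.COLOR_BGR2HSV)
for y in (222,232,236):print(hsv[y,350])
print('loose',rect(c,toppoly(c,75,100,(330,195,375,245),90,110),.117))
print('row',rect(c,toppoly(c,45,80,(365,155,400,205),90,60),.121))
for n,p,z in [('post',(82,153),.082),('fixA',(524,95),.096),('fixB',(537,305),.096),('button',(368,133),.1),('thumb',(314,120),.128),('jawtopF',(405,290),.092),('jawtopB',(400,160),.092),('salt',(692,410),.09),('mill',(738,245),.15)]:
    print(n,(onz(c,f(*p),z)*1000).round(1))
s=D['scene'];g=lambda x,y:(x/5+300-.4,y/5+180-.4)
for n,p,z in [('thumbtop',(452,86),.128),('posttop',(280,72),.082),('fixTopFront',(490,333),.096),('fixTopBack',(662,262),.096),('loose nearL',(98,263),.117),('loose nearR',(260,212),.117),('loose farR',(190,173),.117),('loose farL',(48,215),.117)]:
    print(n,(onz(s,g(*p),z)*1000).round(1))
E
```

```text
[ 66  39 207]
[ 85 144 145]
[ 85 148 143]
loose ((460.2669982910156, -77.44330596923828), (39.65397644042969, 73.72116088867188), np.float32(-1.8314362))
row ((568.8156127929688, -152.80429077148438), (64.62362670898438, 37.92980194091797), np.float32(0.6484375))
post [614.5  45.2  82. ]
fixA [ 641.2 -185.6   96. ]
fixB [ 529.5 -187.    96. ]
button [ 619.7 -102.6  100. ]
thumb [618.4 -71.7 128. ]
jawtopF [ 538.5 -120.2   92. ]
jawtopB [ 607.4 -120.    92. ]
salt [ 475.7 -265.2   90. ]
mill [ 548.2 -274.2  150. ]
thumbtop [614.5 -77.1 128. ]
posttop [612.   38.9  82. ]
fixTopFront [ 538.1 -190.9   96. ]
fixTopBack [ 630.8 -190.5   96. ]
loose nearL [ 419.1 -100.1  117. ]
loose nearR [ 493.4 -102.7  117. ]
loose farR [486.5 -63.8 117. ]
loose farL [420.3 -61.3 117. ]
```

```bash
cat > o.py <<'E'
from workcell import manip
import numpy as np,json
from scipy.spatial.transform import Rotation as R
o=manip.observe();q=o['tool_rot'];M=R.from_quat([q[1],q[2],q[3],q[0]]).as_matrix()
print('t',round(o['time_s'],2),'p',(np.array(o['position'])*1000).round(1),'xt',M[:,0].round(3),'zt',M[:,2].round(3),'F',np.round(o['force'],1),'q',np.round(o['qpos'],3),'gap',round(o['finger_gap'],2))
json.dump([list(map(float,o['qpos'])),list(map(float,o['position']))],open('log.jsonl','a'));open('log.jsonl','a').write('\n')
E
python3 o.py
python3 -m inch '[{"translation":[0,0,0],"turn":[0,0,0.113],"fingers":0},{"translation":[0,0,0],"turn":[0,0,0.113],"fingers":0},{"translation":[0,0,0],"turn":[0,0,0.113],"fingers":0},{"translation":[20,-20,0],"turn":[0,0,0],"fingers":0},{"translation":[30,-40,0],"turn":[0,0,0],"fingers":0}]' 40
python3 o.py
```

```text
t 0.1 p [ 236.  -605.2  230.7] xt [0.932 0.363 0.   ] zt [-0.     0.001 -1.   ] F [ 0.8  0.2 -0.3] q [-1.246  0.481  1.597  0.     1.065 -0.047] gap 1.0
time_s: 0.6
position: [0.2836, -0.5452, 0.2307]
tool_rot: [0.0, 1.0, 0.015, -0.0]
force: [1.7, 0.3, -0.0]
finger_gap: 0.143
grip_force: 0.0
t 0.6 p [ 283.6 -545.2  230.7] xt [ 1.    0.03 -0.  ] zt [-0.    -0.001 -1.   ] F [ 1.7  0.3 -0. ] q [-1.14   0.431  1.682 -0.     1.028  0.401] gap 0.14
```

```bash

python3 -m inch '[{"translation":[31,-39,0],"turn":[0,0,0],"fingers":0},{"translation":[31,-39,0],"turn":[0,0,0],"fingers":0},{"translation":[31,-39,0],"turn":[0,0,0],"fingers":0},{"translation":[31,-39,0],"turn":[0,0,0],"fingers":0},{"translation":[31,-39,0],"turn":[0,0,0],"fingers":0}]' >/dev/null
python3 o.py
python3 -m inch '[{"translation":[31,-39,0],"turn":[0,0,0],"fingers":0},{"translation":[31,-39,0],"turn":[0,0,0],"fingers":0},{"translation":[31,-39,0],"turn":[0,0,0],"fingers":0},{"translation":[31,-39,0],"turn":[0,0,0],"fingers":0},{"translation":[31,-39,0],"turn":[0,0,0],"fingers":0}]' >/dev/null
python3 o.py
```

```text
t 1.1 p [ 433.4 -342.2  231.2] xt [ 0.999  0.033 -0.   ] zt [-0.  0. -1.] F [0.6 0.2 0.2] q [-0.723  0.344  1.822 -0.     0.975  0.815] gap 0.0
t 1.6 p [ 582.  -142.   231.1] xt [ 0.999  0.033 -0.   ] zt [-0.  0. -1.] F [ 0.6 -0.3  0. ] q [-0.29   0.409  1.717 -0.     1.015  1.248] gap -0.0
```

```bash

python3 -m inch '[{"translation":[18,-17,15],"turn":[0,0,0],"fingers":0},{"translation":[18,-18,25],"turn":[0,0,0],"fingers":0},{"translation":[0,0,35],"turn":[0,0,0],"fingers":0},{"translation":[0,0,30],"turn":[0,0,0],"fingers":0},{"translation":[0,0,8],"turn":[0,0,0],"fingers":0}]' >/dev/null
python3 o.py
python3 - <<'E'
from workcell import manip
import cv2,pickle
c=manip.camera('top');pickle.dump(c,open('c1.pkl','wb'))
a=c['color'][135:235,285:445];a=cv2.resize(a,None,fx=4,fy=4,interpolation=cv2.INTER_CUBIC)
c=manip.camera('scene');b=c['color'][180:280,300:460];b=cv2.resize(b,None,fx=4,fy=4,interpolation=cv2.INTER_CUBIC)
cv2.imwrite('pics/press.png',cv2.resize(cv2.vconcat([a,b]),(480,600)))
E
```

```text
t 2.1 p [ 614.  -107.1  114.9] xt [ 0.999  0.033 -0.005] zt [-0.005  0.001 -1.   ] F [ 0.3 -0.1 -0.4] q [-0.221  0.577  1.758 -0.     0.812  1.316] gap -0.0
```

View pics/press.png

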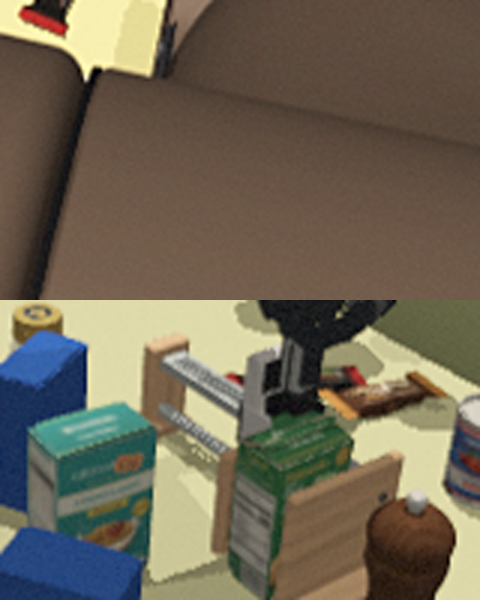

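The arm hides the top view. The scene half shows the closed fingertips at about (305,390), over the button and just beside the thumb block (262,390). Pressing now.

```bash

python3 -m inch '[{"translation":[0,0,8],"turn":[0,0,0],"fingers":0},{"translation":[0,0,5],"turn":[0,0,0],"fingers":0},{"translation":[0,0,4],"turn":[0,0,0],"fingers":0},{"translation":[0,0,4],"turn":[0,0,0],"fingers":0},{"translation":[0,0,0],"turn":[0,0,0],"fingers":0}]' >/dev/null
python3 o.py
```

```text
t 2.7 p [ 616.2 -108.    97.2] xt [0.999 0.033 0.   ] zt [ 0. -0. -1.] F [ 0.  -1.1  2.1] q [-0.222  0.6    1.768 -0.     0.773  1.316] gap -0.0
```

```bash

python3 -m inch '[{"translation":[0,0,2],"turn":[0,0,0],"fingers":0},{"translation":[0,0,2],"turn":[0,0,0],"fingers":0},{"translation":[0,0,0],"turn":[0,0,0],"fingers":0},{"translation":[0,0,0],"turn":[0,0,0],"fingers":0},{"translation":[0,0,0],"turn":[0,0,0],"fingers":0}]' >/dev/null
python3 o.py
```

```text
t 3.2 p [ 616.2 -107.9   93.4] xt [0.999 0.033 0.   ] zt [ 0. -0. -1.] F [ 0.9 -1.1  3.2] q [-0.222  0.606  1.77  -0.     0.766  1.316] gap -0.0
```

```bash

python3 -m inch '[{"translation":[0,-4,0.5],"turn":[0,0,0],"fingers":0},{"translation":[0,-6,0],"turn":[0,0,0],"fingers":0},{"translation":[0,-9,0],"turn":[0,0,0],"fingers":0},{"translation":[0,-10,0],"turn":[0,0,0],"fingers":0},{"translation":[0,-10,0],"turn":[0,0,0],"fingers":0}]' >/dev/null
python3 o.py
```

```text
t 3.7 p [614.7 -67.8  92.8] xt [0.999 0.033 0.   ] zt [ 0.  0. -1.] F [-0.3 -2.6  2.1] q [-0.159  0.599  1.788  0.     0.755  1.379] gap -0.0
```

```bash

python3 -m inch '[{"translation":[0,-10,0],"turn":[0,0,0],"fingers":0},{"translation":[0,-10,0],"turn":[0,0,0],"fingers":0},{"translation":[0,-10,0],"turn":[0,0,0],"fingers":0},{"translation":[0,-10,0],"turn":[0,0,0],"fingers":0},{"translation":[0,-8,0],"turn":[0,0,0],"fingers":0}]' >/dev/null
python3 o.py
python3 -m inch '[{"translation":[0,-4,0],"turn":[0,0,0],"fingers":0},{"translation":[0,-4,0],"turn":[0,0,0],"fingers":0},{"translation":[0,-2,0],"turn":[0,0,0],"fingers":0},{"translation":[0,0,0],"turn":[0,0,0],"fingers":0},{"translation":[0,0,0],"turn":[0,0,0],"fingers":0}]' >/dev/null
python3 o.py
```

```text
t 4.2 p [613.3 -19.9  92.9] xt [0.999 0.033 0.   ] zt [ 0.  0. -1.] F [ 1.6 -3.   3.3] q [-0.082  0.593  1.799  0.     0.749  1.456] gap -0.0
t 4.7 p [612.8 -10.8  92.8] xt [ 0.999  0.033 -0.   ] zt [-0.  0. -1.] F [1.2 2.1 2.7] q [-0.067  0.593  1.801  0.     0.748  1.471] gap 0.0
```

```bash

python3 -m inch '[{"translation":[0,-3,0],"turn":[0,0,0],"fingers":0},{"translation":[0,-3,0],"turn":[0,0,0],"fingers":0},{"translation":[0,-2,0],"turn":[0,0,0],"fingers":0},{"translation":[0,0,0],"turn":[0,0,0],"fingers":0},{"translation":[0,0,0],"turn":[0,0,0],"fingers":0}]' >/dev/null
python3 o.py
```

```text
t 5.2 p [612.5  -2.7  92.8] xt [ 0.999  0.033 -0.   ] zt [-0.  0. -1.] F [0.5 2.1 2.9] q [-0.054  0.592  1.802  0.     0.748  1.484] gap -0.0
```

```bash

python3 -m inch '[{"translation":[0,-3,0],"turn":[0,0,0],"fingers":0},{"translation":[0,-2,0],"turn":[0,0,0],"fingers":0},{"translation":[0,-2,0],"turn":[0,0,0],"fingers":0},{"translation":[0,0,0],"turn":[0,0,0],"fingers":0},{"translation":[0,0,0],"turn":[0,0,0],"fingers":0}]' >/dev/null
python3 o.py
```

```text
t 5.7 p [ 6.125e+02 -4.000e-01  9.280e+01] xt [ 0.999  0.033 -0.   ] zt [ 0.    -0.005 -1.   ] F [ -0.5 -47.    2.5] q [-0.047  0.592  1.802 -0.007  0.747  1.495] gap -0.0
```

```bash

python3 -m inch '[{"translation":[0,7,0],"turn":[0,0,0],"fingers":0},{"translation":[0,3,-8],"turn":[0,0,0],"fingers":0},{"translation":[0,0,-25],"turn":[0,0,0],"fingers":0},{"translation":[0,0,-35],"turn":[0,0,0],"fingers":0},{"translation":[0,0,-40],"turn":[0,0,0],"fingers":0}]' >/dev/null
python3 o.py
python3 -m inch '[{"translation":[-43,14,0],"turn":[0,0,0],"fingers":16},{"translation":[-43,14,0],"turn":[0,0,0],"fingers":16},{"translation":[-43,14,0],"turn":[0,0,0],"fingers":16},{"translation":[-43,14,0],"turn":[0,0,0],"fingers":16},{"translation":[-43,14,0],"turn":[0,0,0],"fingers":16}]' >/dev/null
python3 o.py
```

```text
t 6.2 p [611.6  -5.4 201.4] xt [ 0.999  0.033 -0.003] zt [-0.003  0.    -1.   ] F [ 0.9  0.  -0.3] q [-0.059  0.459  1.717  0.     0.969  1.479] gap 0.0
t 6.7 p [398.1 -82.7 201. ] xt [ 0.999  0.034 -0.   ] zt [-0.  0. -1.] F [ 0.  -1.2  1.1] q [-0.28   0.182  2.156  0.     0.804  1.258] gap 0.18
```

```bash
python3 - <<'E'
import json,numpy as np
from scipy.optimize import least_squares
L=[json.loads(l) for l in open('log.jsonl') if l.strip()]
q=np.array([a for a,_ in L]);p=np.array([b for _,b in L])
r=np.hypot(p[:,0],p[:,1]);s=q[:,1]+q[:,2]
def fk(x,q2,s,t):
    a0,L1,L2,e,h,Lt=x
    return (a0+L1*np.sin(q2)+L2*np.sin(s)+e*np.cos(s)+Lt*np.sin(t), h+L1*np.cos(q2)+L2*np.cos(s)-e*np.sin(s)+Lt*np.cos(t))
f=lambda x:np.r_[np.array(fk(x,q[:,1],s,s+q[:,4]))-[r,p[:,2]]].ravel()
S=least_squares(f,[0,.45,.4,0,.3,.25]);x=S.x;print(x,abs(S.fun).max())
for tilt in (-.3,-.2,-.1,0,.1,.2):
  for z in (.04,.05):
    out=[]
    for rr in (.38,.39,.4,.41,.42):
      g=least_squares(lambda v:np.array(fk(x,v[0],v[0]+v[1],np.pi+tilt))-[rr,z],[.3,2.3])
      out.append((rr,round(g.cost*1e6,2),*g.x.round(2),round(np.pi+tilt-g.x.sum(),2)))
    print(tilt,z,out)
E
```

```text
[0.00094839 0.59637636 0.44490381 0.03238328 0.31548599 0.36923244] 0.00011600917148854584
-0.3 0.04 [(0.38, np.float64(0.0), np.float64(0.5), np.float64(2.6), np.float64(-0.26)), (0.39, np.float64(0.0), np.float64(0.5), np.float64(2.58), np.float64(-0.24)), (0.4, np.float64(0.0), np.float64(0.5), np.float64(2.56), np.float64(-0.22)), (0.41, np.float64(0.0), np.float64(0.5), np.float64(2.54), np.float64(-0.2)), (0.42, np.float64(0.0), np.float64(0.5), np.float64(2.52), np.float64(-0.18))]
-0.3 0.05 [(0.38, np.float64(0.0), np.float64(0.46), np.float64(2.6), np.float64(-0.22)), (0.39, np.float64(0.0), np.float64(0.46), np.float64(2.58), np.float64(-0.2)), (0.4, np.float64(0.0), np.float64(0.47), np.float64(2.55), np.float64(-0.18)), (0.41, np.float64(0.0), np.float64(0.47), np.float64(2.53), np.float64(-0.16)), (0.42, np.float64(0.0), np.float64(0.47), np.float64(2.51), np.float64(-0.14))]
-0.2 0.04 [(0.38, np.float64(0.0), np.float64(0.47), np.float64(2.52), np.float64(-0.05)), (0.39, np.float64(0.0), np.float64(0.47), np.float64(2.5), np.float64(-0.03)), (0.4, np.float64(0.0), np.fl
[... 3131 characters left out ...]
(0.0), np.float64(0.55), np.float64(2.18), np.float64(0.61)), (0.4, np.float64(0.0), np.float64(0.56), np.float64(2.15), np.float64(0.63)), (0.41, np.float64(0.0), np.float64(0.57), np.float64(2.13), np.float64(0.64)), (0.42, np.float64(0.0), np.float64(0.58), np.float64(2.11), np.float64(0.66))]
0.2 0.05 [(0.38, np.float64(0.0), np.float64(0.53), np.float64(2.19), np.float64(0.62)), (0.39, np.float64(0.0), np.float64(0.53), np.float64(2.17), np.float64(0.64)), (0.4, np.float64(0.0), np.float64(0.54), np.float64(2.15), np.float64(0.65)), (0.41, np.float64(0.0), np.float64(0.55), np.float64(2.13), np.float64(0.67)), (0.42, np.float64(0.0), np.float64(0.56), np.float64(2.1), np.float64(0.68))]
```

```bash
python3 - <<'E'
from m import *
D=pickle.load(open('c0.pkl','rb'));c=D['top']
for n,h0,h1,b in [('blueR',100,130,(365,235,420,285)),('blueL',100,130,(290,190,330,240)),('red',0,8,(280,240,318,285)),('jar',10,30,(262,180,288,212))]:
    q=toppoly(c,h0,h1,b,120,100);r=rect(c,q,.117);P=np.array([onz(c,p,.117)[:2] for p in q])*1000
    print(n,r,[P[i].round(0) for i in (P[:,0].argmax(),P[:,0].argmin(),P[:,1].argmax(),P[:,1].argmin())])
E
```

```text
blueR ((370.9456481933594, -185.7977294921875), (41.66246795654297, 75.65341186523438), np.float32(-55.251072)) [array([ 407., -206.]), array([ 334., -168.]), array([ 365., -145.]), array([ 378., -226.])]
blueL ((479.80072021484375, 23.004182815551758), (74.3729248046875, 41.77644729614258), np.float32(29.274857)) [array([521.,  25.]), array([439.,  21.]), array([501.,  57.]), array([461., -11.])]
red ((361.3334655761719, 52.83155822753906), (75.33963012695312, 42.26930236816406), np.float32(30.855026)) [array([403.,  55.]), array([320.,  50.]), array([384.,  86.]), array([343.,  19.])]
jar ((532.0336303710938, 115.05950164794922), (38.46102523803711, 38.543739318847656), np.float32(-63.33364)) [array([551., 117.]), array([514., 109.]), array([536., 134.]), array([531.,  94.])]
```

```bash

python3 -m inch '[{"translation":[-28,-2,0],"turn":[0,0.12,0],"fingers":16},{"translation":[0,0,39],"turn":[0,0,0],"fingers":16},{"translation":[0,0,39],"turn":[0,0,0],"fingers":16},{"translation":[0,0,39],"turn":[0,0,0],"fingers":16},{"translation":[0,0,38],"turn":[0,0,0],"fingers":16}]' >/dev/null
python3 o.py
python3 - <<'E'
from workcell import manip
import cv2,pickle
c=manip.camera('scene');pickle.dump(c,open('c2.pkl','wb'));b=c['color'][160:300,270:470];cv2.imwrite('pics/pre.png',cv2.resize(b,None,fx=4,fy=4,interpolation=cv2.INTER_CUBIC))
E
```

```text
t 7.2 p [391.  -81.4  46.5] xt [0.992 0.033 0.121] zt [ 0.121  0.003 -0.993] F [ 1.2  1.8 -0.1] q [-0.319  0.461  2.407  0.25   0.165  0.974] gap 0.19
```

View pics/pre.png

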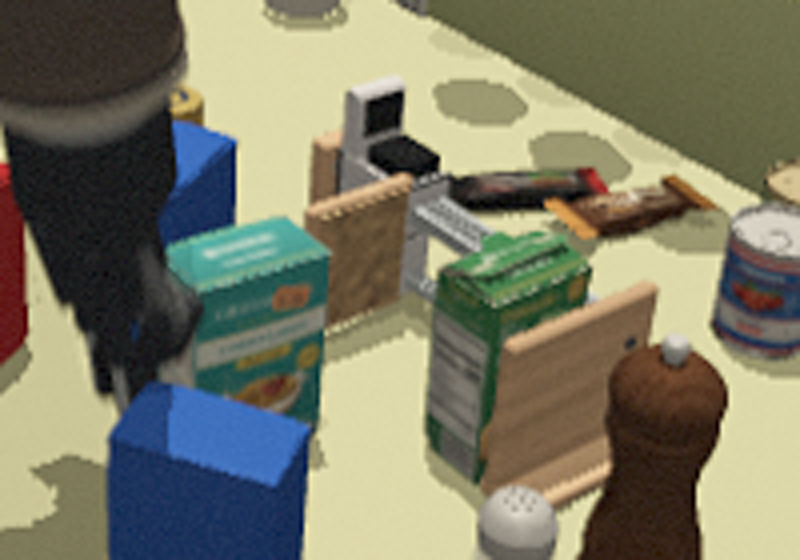

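The jaw is fully back (its plate at about (360,250) in the crop). The fingers are in front of the teal packet (200,330), whose way into the gap is clear. Pushing now.

```bash

python3 -m inch '[{"translation":[6,0,0.7],"turn":[0,0,0],"fingers":16},{"translation":[6,0,0.7],"turn":[0,0,0],"fingers":16},{"translation":[6,0,0.7],"turn":[0,0,0],"fingers":16},{"translation":[8,0,1],"turn":[0,0,0],"fingers":16},{"translation":[8,0,1],"turn":[0,0,0],"fingers":16}]' >/dev/null
python3 o.py
python3 -m inch '[{"translation":[8,0,1],"turn":[0,0,0],"fingers":16},{"translation":[8,0,1],"turn":[0,0,0],"fingers":16},{"translation":[8,0,1],"turn":[0,0,0],"fingers":16},{"translation":[4,0,0.5],"turn":[0,0,0],"fingers":16},{"translation":[0,0,0],"turn":[0,0,0],"fingers":16}]' >/dev/null
python3 o.py
python3 - <<'E'
from workcell import manip
import cv2,pickle
from m import *
c=manip.camera('scene');pickle.dump(c,open('c3.pkl','wb'));b=c['color'][160:300,270:470];cv2.imwrite('pics/mid.png',cv2.resize(b,None,fx=4,fy=4,interpolation=cv2.INTER_CUBIC))
E
```

```text
t 7.75 p [426.1 -80.2  48.3] xt [0.992 0.033 0.122] zt [ 0.122  0.003 -0.993] F [-2.9 -0.1  1.7] q [-0.289  0.476  2.332  0.174  0.22   1.082] gap 0.19
t 8.25 p [453.9 -79.3  46.8] xt [0.992 0.033 0.12 ] zt [ 0.12   0.004 -0.993] F [-0.8  0.1  0.4] q [-0.267  0.498  2.273  0.139  0.258  1.138] gap 0.18
```

View pics/mid.png

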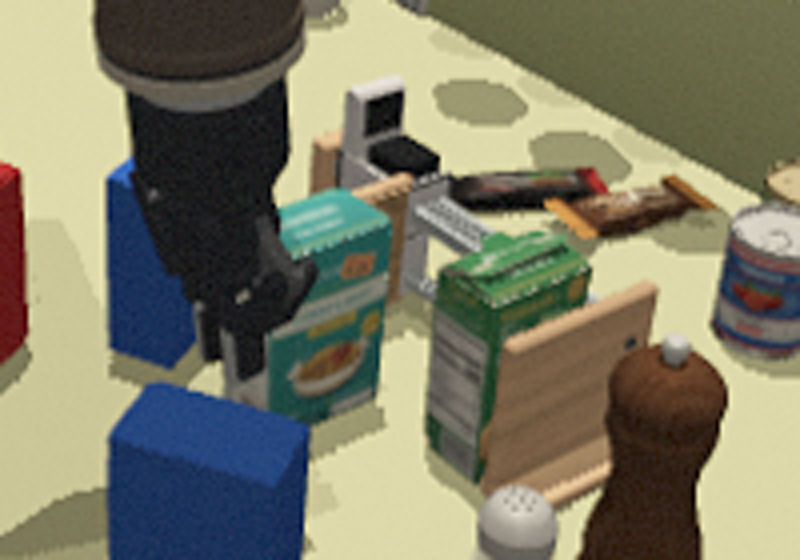

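The packet stays upright and square and is sliding in, with clearance to the jaw plate (405,210). Continuing the push.

```bash

python3 -m inch '[{"translation":[6,0,0.7],"turn":[0,0,0],"fingers":16},{"translation":[8,0,1],"turn":[0,0,0],"fingers":16},{"translation":[8,0,1],"turn":[0,0,0],"fingers":16},{"translation":[8,0,1],"turn":[0,0,0],"fingers":16},{"translation":[8,0,1],"turn":[0,0,0],"fingers":16}]' >/dev/null
python3 o.py
python3 -m inch '[{"translation":[5,0,0.6],"turn":[0,0,0],"fingers":16},{"translation":[4,0,0.5],"turn":[0,0,0],"fingers":16},{"translation":[4,0,0.5],"turn":[0,0,0],"fingers":16},{"translation":[0,0,0],"turn":[0,0,0],"fingers":16},{"translation":[0,0,0],"turn":[0,0,0],"fingers":16}]' >/dev/null
python3 o.py
```

```text
t 8.8 p [492.2 -77.9  46.6] xt [0.992 0.033 0.12 ] zt [ 0.12   0.004 -0.993] F [-1.4  0.4 -0.7] q [-0.242  0.525  2.19   0.106  0.313  1.197] gap 0.19
t 9.3 p [504.5 -77.5  46.7] xt [0.992 0.033 0.12 ] zt [ 0.12   0.004 -0.993] F [-0.2  0.5 -0.6] q [-0.235  0.534  2.163  0.098  0.329  1.212] gap 0.19
```

Now nudging it to the bar, in small steps while watching the force.

```bash

python3 -m inch '[{"translation":[3,0,0.4],"turn":[0,0,0],"fingers":16},{"translation":[2,0,0.2],"turn":[0,0,0],"fingers":16},{"translation":[2,0,0.2],"turn":[0,0,0],"fingers":16},{"translation":[0,0,0],"turn":[0,0,0],"fingers":16},{"translation":[0,0,0],"turn":[0,0,0],"fingers":16}]' |grep -E "pos|force"
python3 -m inch '[{"translation":[2,0,0.2],"turn":[0,0,0],"fingers":16},{"translation":[1,0,0.1],"turn":[0,0,0],"fingers":16},{"translation":[0,0,0],"turn":[0,0,0],"fingers":16},{"translation":[0,0,0],"turn":[0,0,0],"fingers":16},{"translation":[0,0,0],"turn":[0,0,0],"fingers":16}]' |grep -E "pos|force"
```

```text
position: [0.5118, -0.0773, 0.0468]
force: [0.3, -0.1, 0.3]
grip_force: 0.0
position: [0.5145, -0.0772, 0.0468]
force: [-0.8, -0.8, 0.3]
grip_force: 0.2
```

```bash

python3 -m inch '[{"translation":[2,0,0.2],"turn":[0,0,0],"fingers":16},{"translation":[1,0,0.1],"turn":[0,0,0],"fingers":16},{"translation":[0,0,0],"turn":[0,0,0],"fingers":16},{"translation":[0,0,0],"turn":[0,0,0],"fingers":16},{"translation":[0,0,0],"turn":[0,0,0],"fingers":16}]' |grep -E "pos|force"
python3 -m inch '[{"translation":[1,0,0.1],"turn":[0,0,0],"fingers":16},{"translation":[1,0,0.1],"turn":[0,0,0],"fingers":16},{"translation":[0,0,0],"turn":[0,0,0],"fingers":16},{"translation":[0,0,0],"turn":[0,0,0],"fingers":16},{"translation":[0,0,0],"turn":[0,0,0],"fingers":16}]' |grep -E "pos|force"
```

```text
position: [0.5176, -0.0771, 0.0469]
force: [0.1, 0.5, 0.1]
grip_force: 0.1
position: [0.5191, -0.0769, 0.0468]
force: [-5.0, 0.3, 2.0]
grip_force: 2.3
```

```bash

python3 -m inch '[{"translation":[-15,0,-2],"turn":[0,0,0],"fingers":16},{"translation":[-20,0,-10],"turn":[0,0,0],"fingers":16},{"translation":[0,0,-45],"turn":[0,-0.06,0],"fingers":16},{"translation":[0,0,-50],"turn":[0,-0.06,0],"fingers":0},{"translation":[0,0,-48],"turn":[0,0,0],"fingers":0}]' >/dev/null
python3 o.py
python3 -m inch '[{"translation":[30,-36,0],"turn":[0,0,0],"fingers":0},{"translation":[30,-36,0],"turn":[0,0,0],"fingers":0},{"translation":[32,-36,0],"turn":[0,0,0],"fingers":0},{"translation":[32,-30,0],"turn":[0,0,0],"fingers":0},{"translation":[0,0,0],"turn":[0,0,0],"fingers":0}]' >/dev/null
python3 o.py
python3 - <<'E'
from workcell import manip
import cv2,pickle
from m import *
c=manip.camera('top');s=manip.camera('scene');pickle.dump((c,s),open('c4.pkl','wb'))
a=cv2.resize(c['color'][135:235,285:445],None,fx=3,fy=3,interpolation=cv2.INTER_CUBIC);b=cv2.resize(s['color'][180:280,300:460],None,fx=3,fy=3,interpolation=cv2.INTER_CUBIC)
cv2.imwrite('pics/in.png',cv2.vconcat([a,b]))
for n,a in [('loose',(75,100,(330,155,385,245),90,110)),('row',(45,72,(365,155,400,205),90,60))]:
    print(n,rect(c,toppoly(c,*a),.119))
E
```

```text
t 11.8 p [476.  -78.8 199.6] xt [ 0.999  0.033 -0.   ] zt [-0.    -0.001 -1.   ] F [ 2.  -0.6 -0.3] q [-2.260e-01  2.880e-01  2.006e+00 -1.000e-03  8.480e-01  1.313e+00] gap -0.0
t 12.3 p [598.4  67.3 197.4] xt [0.999 0.036 0.004] zt [ 0.004  0.001 -1.   ] F [ 0.3 -0.4 -0.5] q [6.100e-02 4.470e-01 1.749e+00 1.000e-03 9.420e-01 1.596e+00] gap -0.0Traceback (most recent call last):
  File "<stdin>", line 8, in <module>
  File "m.py", line 7, in toppoly
    cs,_=cv2.findContours(k,0,2);q=max(cs,key=cv2.contourArea);return q[:,0,:].astype(float)
                                   ~~~^^^^^^^^^^^^^^^^^^^^^^^^
ValueError: max() iterable argument is empty
```

View pics/in.png

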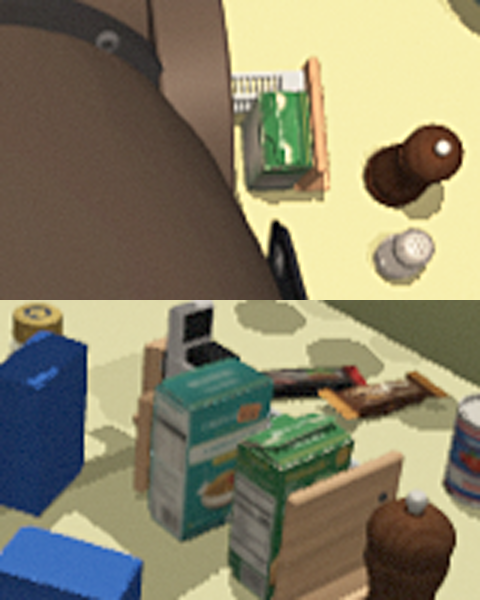

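The scene half shows the teal packet standing upright in the row (200,450), between the opened jaw (145,440) and the green packet. The arm hides it in the top half. I check its back position in the scene view, against the green packet.

```bash
python3 - <<'E'
from m import *
c,s=pickle.load(open('c4.pkl','rb'))
s0=pickle.load(open('c0.pkl','rb'))['scene']
for nm,im,box in [('before',s0,(305,205,355,280)),('after',s,(345,190,395,265))]:
    q=toppoly(im,75,100,box,60,40);h=cv2.convexHull(q.astype(np.float32))[:,0]
    P=np.array([onz(im,p,.117)[:2]*1000 for p in h]);
    print(nm,'right top corner px',h[h[:,0].argmax()], P[h[:,0].argmax()].round(1), 'top px',h[h[:,1].argmin()],P[h[:,1].argmin()].round(1))
g=lambda x,y:(x/3+300-.3,(y-300)/3+180-.3)
for n,p in [('nearL',(178,404)),('R',(272,378)),('back',(214,360)),('farL',(153,390))]:print(n,(onz(s,g(*p),.117)*1000).round(1))
E
```

```text
before right top corner px [351. 223.] [ 490.2 -105.1] top px [342. 215.] [492.4 -71. ]
after right top corner px [390. 207.] [598.8 -96.8] top px [379. 199.] [601.3 -57.6]
nearL [523.9 -87.  117. ]
R [603.1 -93.  117. ]
back [584.2 -51.  117. ]
farL [520.3 -62.9 117. ]
```

```bash

python3 -m inch '[{"translation":[15,8,0],"turn":[0,0,0],"fingers":0},{"translation":[0,0,30],"turn":[0,0,0],"fingers":0},{"translation":[0,0,35],"turn":[0,0,0],"fingers":0},{"translation":[0,0,20],"turn":[0,0,0],"fingers":0},{"translation":[0,0,9],"turn":[0,0,0],"fingers":0}]' >/dev/null
python3 o.py
python3 -m inch '[{"translation":[0,5,0],"turn":[0,0,0],"fingers":0},{"translation":[0,5,0],"turn":[0,0,0],"fingers":0},{"translation":[0,4,0],"turn":[0,0,0],"fingers":0},{"translation":[0,4,0],"turn":[0,0,0],"fingers":0},{"translation":[0,4,0],"turn":[0,0,0],"fingers":0}]' >/dev/null
python3 o.py
```

```text
t 12.9 p [607.9  54.9 101.4] xt [ 0.999  0.032 -0.003] zt [-0.003 -0.    -1.   ] F [-1.1 -0.2  0.5] q [ 0.041  0.579  1.8   -0.     0.766  1.58 ] gap -0.01
t 13.4 p [611.   34.  104.2] xt [0.999 0.033 0.002] zt [ 0.002  0.    -1.   ] F [-0.3  3.9  2.5] q [6.000e-03 5.750e-01 1.798e+00 1.000e-03 7.660e-01 1.543e+00] gap -0.0
```

```bash

python3 -m inch '[{"translation":[0,5,0],"turn":[0,0,0],"fingers":0},{"translation":[0,5,0],"turn":[0,0,0],"fingers":0},{"translation":[0,5,0],"turn":[0,0,0],"fingers":0},{"translation":[0,5,0],"turn":[0,0,0],"fingers":0},{"translation":[0,3,0],"turn":[0,0,0],"fingers":0}]' >/dev/null
python3 o.py
python3 -m inch '[{"translation":[0,3,0],"turn":[0,0,0],"fingers":0},{"translation":[0,3,0],"turn":[0,0,0],"fingers":0},{"translation":[0,3,0],"turn":[0,0,0],"fingers":0},{"translation":[0,0,0],"turn":[0,0,0],"fingers":0},{"translation":[0,0,0],"turn":[0,0,0],"fingers":0}]' >/dev/null
python3 o.py
```

```text
t 13.9 p [611.5  11.1 103.8] xt [0.999 0.032 0.001] zt [ 0.001  0.001 -1.   ] F [0.3 2.9 1. ] q [-3.200e-02  5.760e-01  1.799e+00  1.000e-03  7.660e-01  1.506e+00] gap 0.0
t 14.4 p [611.6   1.9 103.6] xt [0.999 0.033 0.001] zt [ 0.001 -0.    -1.   ] F [-0.9  1.5  0.7] q [-0.046  0.576  1.798 -0.     0.766  1.492] gap -0.0
```

```bash

python3 -m inch '[{"translation":[0,2,0],"turn":[0,0,0],"fingers":0},{"translation":[0,2,0],"turn":[0,0,0],"fingers":0},{"translation":[0,1,0],"turn":[0,0,0],"fingers":0},{"translation":[0,0,0],"turn":[0,0,0],"fingers":0},{"translation":[0,0,0],"turn":[0,0,0],"fingers":0}]' >/dev/null
python3 o.py
python3 -m inch '[{"translation":[0,1,0],"turn":[0,0,0],"fingers":0},{"translation":[0,1,0],"turn":[0,0,0],"fingers":0},{"translation":[0,1,0],"turn":[0,0,0],"fingers":0},{"translation":[0,0,0],"turn":[0,0,0],"fingers":0},{"translation":[0,0,0],"turn":[0,0,0],"fingers":0}]' >/dev/null
python3 o.py
```

```text
t 14.9 p [611.6  -3.  103.3] xt [0.999 0.033 0.   ] zt [ 0. -0. -1.] F [0.8 3.5 2.3] q [-0.054  0.577  1.798 -0.     0.767  1.484] gap -0.0
t 15.4 p [611.7  -5.6 103.2] xt [0.999 0.033 0.   ] zt [ 0.  0. -1.] F [1.2 6.4 3. ] q [-5.900e-02  5.770e-01  1.798e+00  1.000e-03  7.670e-01  1.479e+00] gap 0.0
```

```bash

python3 -m inch '[{"translation":[0,1,0],"turn":[0,0,0],"fingers":0},{"translation":[0,1,0],"turn":[0,0,0],"fingers":0},{"translation":[0,0,0],"turn":[0,0,0],"fingers":0},{"translation":[0,0,0],"turn":[0,0,0],"fingers":0},{"translation":[0,0,0],"turn":[0,0,0],"fingers":0}]' |grep -E "pos|^force"
python3 -m inch '[{"translation":[0,1,0],"turn":[0,0,0],"fingers":0},{"translation":[0,1,0],"turn":[0,0,0],"fingers":0},{"translation":[0,0,0],"turn":[0,0,0],"fingers":0},{"translation":[0,0,0],"turn":[0,0,0],"fingers":0},{"translation":[0,0,0],"turn":[0,0,0],"fingers":0}]' |grep -E "pos|^force"
python3 - <<'E'
from workcell import manip
import pickle,cv2
c=manip.camera('scene');cv2.imwrite('pics/close.png',cv2.resize(c['color'][170:290,320:460],None,fx=4,fy=4,interpolation=cv2.INTER_CUBIC))
E
```

```text
position: [0.6117, -0.0079, 0.1032]
force: [1.3, 5.1, 3.1]
position: [0.6118, -0.0097, 0.1032]
force: [0.8, 7.5, 3.9]
```

View pics/close.png

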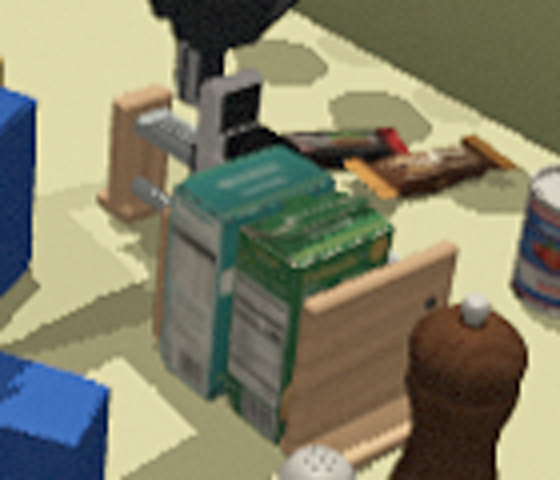

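Both packets are upright. The teal one (200,300) is pushed by the jaw and only a few mm from the green one, with the fingertip behind the thumb block (205,85). Closing the last bit.

```bash

python3 -m inch '[{"translation":[0,1,0],"turn":[0,0,0],"fingers":0},{"translation":[0,1,0],"turn":[0,0,0],"fingers":0},{"translation":[0,0,0],"turn":[0,0,0],"fingers":0},{"translation":[0,0,0],"turn":[0,0,0],"fingers":0},{"translation":[0,0,0],"turn":[0,0,0],"fingers":0}]' |grep -E "pos|^force"
python3 -m inch '[{"translation":[0,1,0],"turn":[0,0,0],"fingers":0},{"translation":[0,0.5,0],"turn":[0,0,0],"fingers":0},{"translation":[0,0,0],"turn":[0,0,0],"fingers":0},{"translation":[0,0,0],"turn":[0,0,0],"fingers":0},{"translation":[0,0,0],"turn":[0,0,0],"fingers":0}]' |grep -E "pos|^force"
```

```text
position: [0.6118, -0.0105, 0.1032]
force: [2.2, 18.6, 3.9]
position: [0.6118, -0.0107, 0.1032]
force: [2.2, 29.9, 5.3]
```

The force has risen to 30 N with no more travel, so the jaw is snug. Its travel matches a clear width of about 92 mm. Backing off and checking.

```bash

python3 -m inch '[{"translation":[0,-6,0],"turn":[0,0,0],"fingers":0},{"translation":[0,-15,0],"turn":[0,0,0],"fingers":0},{"translation":[0,0,-35],"turn":[0,0,0],"fingers":0},{"translation":[0,0,-45],"turn":[0,0,0],"fingers":0},{"translation":[0,-40,-20],"turn":[0,0,0],"fingers":0}]' >/dev/null
python3 -m inch '[{"translation":[0,-45,0],"turn":[0,0,0],"fingers":0},{"translation":[0,-45,0],"turn":[0,0,0],"fingers":0},{"translation":[0,-45,0],"turn":[0,0,0],"fingers":0},{"translation":[0,-30,0],"turn":[0,0,0],"fingers":0},{"translation":[0,0,0],"turn":[0,0,0],"fingers":0}]' >/dev/null
python3 o.py
python3 - <<'E'
from workcell import manip
from m import *
c=manip.camera('top');s=manip.camera('scene')
for n,a in [('loose',(75,100,(330,140,390,245),90,110)),('row',(45,72,(365,145,400,205),90,60))]:
    print(n,rect(c,toppoly(c,*a),.119))
a=cv2.resize(c['color'][135:235,285:445],None,fx=3,fy=3,interpolation=cv2.INTER_CUBIC);b=cv2.resize(s['color'][180:280,300:460],None,fx=3,fy=3,interpolation=cv2.INTER_CUBIC)
cv2.imwrite('pics/end.png',cv2.vconcat([a,b]))
E
```

```text
t 18.45 p [603.6 216.5 202.9] xt [ 0.999  0.036 -0.   ] zt [-0.  0. -1.] F [ 0.6 -0.5  0.2] q [0.297 0.496 1.647 0.    0.999 1.831] gap -0.0
loose ((569.0228881835938, -109.72486877441406), (74.88626861572266, 40.779109954833984), np.float32(1.5858307))
row ((569.4813232421875, -155.9923095703125), (64.9310302734375, 38.96999740600586), np.float32(1.4914169))
```

View pics/end.png

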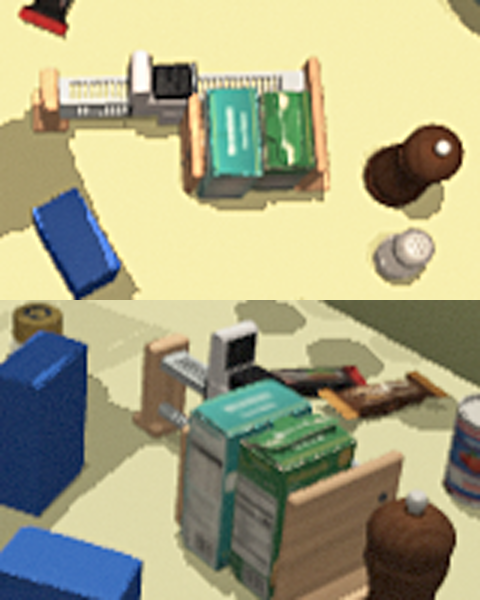

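Both packets stand square (both at about 1.5°, the same as the rack) and 46 mm apart, so they touch. The jaw is up to them at top crop (190,140), the button is up, and the shaker and mill are where they were.

```bash
python3 -c "
from workcell import manip
print(manip.hand_in())"
```

```text
the job is handed in; nothing more can be done
None
```

I handed the job in at about 18.5 s; it returned no verdict. In the last pictures both packets stand upright, square and touching between the jaws, the release is up, and the salt shaker and pepper mill have not moved; I did not re-measure the spice jar.

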